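# Tighten one side of the etching press by four clicks

### The arm

A 7-joint arm with a two-finger parallel gripper is mounted at the origin on the work surface. World frame = base frame: x ahead of the robot, y to its left, z up, the work surface at z = 0. Lengths are in m, angles in degrees, forces in N, time in s.
With the tool pointing down it reaches from about 0.4 to 0.85 m from the base axis. Payload 6.9 kg.
Tool frame: the origin (TCP) lies midway between the tips of the shut fingers; the grasp point (between the pads) lies 19 mm behind it; z points along the fingers, x is the direction in which the jaws open and shut, and the axes are right-handed (so a half turn about z gives the same grasp; the last joint's range is limited). The gripper opens to 85 mm and grips with 20 to 120 N. Pads are 22 mm wide; open, the fingers measure 114 mm over their backs; the gripper's body (76 mm by 85 mm) begins 54 mm behind the grasp point. The pads swing forward as they close: fully open they stand 13 mm farther back than shut.
Start: joints at [-59.272, 29.078, -13.613, 85.955, 7.202, 65.827, -8.869], TCP at [0.261, 0.568, 0.231] pointing down, gripper open.
Joint ranges: [-176.47, 176.47], [-13.61, 117.27], [-81.72, 77.17], [0.22, 143.17], [-87.28, 267.28], [10, 112.55], [-165.47, 165.47]. Speed limits (degrees/s): [136.94, 136.94, 180, 180, 180, 180, 180].

### API

Orientations are given as [roll, pitch, yaw] about the fixed x, y, z axes, in that order (R = Rz(yaw) Ry(pitch) Rx(roll)).
In Python, from cell import robot gives the robot as it stands.
- The arm moves only by the tool arm_command, never from a script. Its argument "plan" is a list of rows, each a list of 7 numbers: the shift along the tool's x, y, z in m, then the turn, a rotation vector about the tool's x, y, z in degrees, then the closure, from -1 (fully open) to 1 (shut). A call has 1 to 10 rows; each row shifts and turns the commanded pose from where the row before left it, along the tool's axes as they then stand; what a row does not reach is not made up. A row lasts 1/8 s, in which the tool goes at most 62.5 mm and 10.7 degrees, less where a joint would pass 70% of its speed; a pose out of reach is approached as far as the arm can. A call is refused whole if a number of a shift passes 0.0625 or a number of a turn 10.7, either way. A call with a gripper value outside its range is refused whole. The fingers move at their own pace and stop on an object; the grip force is fixed at half the most. Time passes only in rows, so rows that do not move let the fingers close. It gives the time, the measured TCP pose, the force and the opening at its end, in the units of the state.
- robot.state(): the state, without advancing time (a new reading comes with each control period).
- robot.get_image(name): name is "side" or "top"; returns a dict with "pixels" (420x560x3 uint8, red, green, blue), "range_z" (420x560 float32, m along the optical axis (not along the pixel's ray), 0 where there is no reading), "intrinsics" (3x3 intrinsics, pixels), "D" ([k1, k2, p1, p2, k3] as OpenCV has them; the pictures are not rectified), "position" and "orientation" of the camera in the world. Camera axes: x right, y up, looking along -z (the intrinsics and any distortion apply to the point x, -y, -z); pixel columns grow to the right and rows downward; lengths in m; the calibration is good to about 2 mm. A picture is of the moment at which its call begins.
- robot.job_done(): hands the job in, once; it reports no verdict.
Trained networks look in a picture, given as the dict that the camera call returned (one of the last four; its "shot" number tells which), for a name from the list of things; names that differ only in an ending like _2 or _b are one class to them, and where a whole thing is asked for, a point or a joint stands for the part that bears it (a point fixed in the world has none). Each returns a list of dicts, best first, with "confidence" (0 to 1); they miss things now and then, are a little off and sometimes report something else, mostly with a low value. They report only what shows in the picture. A call takes as long as a camera call.
- robot.spot_in(picture, query): "position" ([column, row] in pixels, amid what is visible of it).
- robot.silhouettes(picture, query): "region" (420x560 bool, what is visible of it) and "position" ([column, row] in pixels, amid what is visible of it).
The state is a dict: "t": time; "joints": joint angles; "dq": joint speeds; "tau": joint torques, N m; "tool_pos": TCP position; "orientation": TCP orientation; "ft_force": force on the tool from outside, world axes, zero at the start; "ft_torque": the same for the moment, N m; "finger_gap": finger opening in m.
Only numpy, scipy, OpenCV 4.12 (cv2) and the standard library are available. Lean on these libraries where they do the work, as an engineer would, in place of code of your own. Each camera call takes 0.05 s, during which the arm holds its last target.

### The job

The last proof printed too pale on one side, so tighten the red-capped pressure dial of the small etching press by exactly four clicks: with a fingertip, gently push one of its arms round clockwise (seen from above), feeling each click, and leave the dial resting in the fourth click. Leave the blue-capped dial and everything lying about as it is, and take the finger away at the end.

Things in the scene. Friction and masses are not known exactly. Their poses are not given: they have to be found in the camera images.
- press: teal table-top etching press, bolted down. Origin on the table under its middle, z up, y along the rollers. The tops of its end frames, at y = +-145 mm, 215 mm above the table, carry one pressure dial each, red and blue: which is where changes. A flat beam joins the tops; the brown bed's top is at 86 mm. A four-bar star handle at the -y end reaches y = -234 mm, 220 mm high.
- red_dial: the dial to turn: black collar 82 mm wide, hub, three level arms 120 degrees apart. Origin on its vertical axis, 215 mm above the table; z up; x through the red-ended arm, turns with it. Above the origin: collar top 30 mm, arms 38 to 58 mm. An arm is 12 mm wide and ends in an upright cylinder 18 mm wide, 46 mm from the axis. Nothing within 85 mm stands above the collar but hub and arms.
- red_hub (a point): centre of the red hub cap's top, on the turning axis, 279 mm above the table. The dial clicks 20 times a turn (18 degrees each). It takes about 3.5 N sideways at an arm's end to push it out of a click; just past half way it jumps on into the next by itself and the force drops. Clockwise from above tightens. It starts at rest in click 0 to 3 from the loose stop, with at least 8 more free clockwise.
- red_mark (a point): centre of the top of the red end of the red dial's one coloured arm, 46 mm from the axis, 273 mm above the table; the two other arms have black ends, 120 degrees either way
- blue_dial: the other pressure dial, of the same make with a blue cap and one blue arm end; to be left alone
- blue_mark (a point): centre of the top of the blue arm end, like red_mark
- loupe: loose magnifier, 40 mm across and 36 mm tall, standing on the tie beam between the two dials (origin under its middle)
- copper_plate: loose copper plate 100 x 130 x 4 mm lying on the press bed, on the side towards the robot
- brayer: loose ink roller with wooden handle, 180 mm long, on the glass slab; origin under the middle of its 38 mm roller
- ink_knife: loose broad ink knife, 220 mm long, on the glass slab; origin under the joint of handle and blade
- tin_red: loose ink tin with red lid, 87 mm across, 70 mm tall, to the right of the press; origin under its middle
- tin_black: loose ink tin with black lid, of the same size, to the right of the press
- spanner: loose 150 mm spanner lying on the table to the right of the press

How it is judged:
By the outcome, as a careful person would: the job done as asked, in the order asked, and still so for the second after the job is handed in, with the robot touching nothing.
It also fails if it takes over 48 s, if anything falls off the work surface, if the arm or the gripper's body presses on something with over 40 N, if the wrist force passes 120 N, or if a joint passes its speed limit or range.

## Working session

There is one attempt and no reset: what is moved stays moved. The work goes in short steps, Python scripts to look and compute and a tool call to move; the robot and the scene stay as the last step left them, time stands still between calls to the robot, and variables do not carry over. Pictures are saved under pics/ and viewed, and the job is handed in when it is done.

Besides the shell and the picture viewer there is one more tool, called after "Request:" as name(argument=value, ...) on one line, values as JSON. arm_command: Moves the arm, as the interface text tells. Its arguments: {"type":"object","properties":{"plan":{"type":"array"}},"required":["plan"]}

```bash
mkdir -p pics; cat > h.py <<'E'
from cell import robot
import numpy as np, cv2
from scipy.spatial.transform import Rotation as R
def camR(p):
    o=np.array(p["orientation"],float)
    return R.from_euler('xyz',o,degrees=True).as_matrix() if o.shape==(3,) else (o if o.shape==(3,3) else R.from_quat(o).as_matrix())
def ray(p,uv):
    n=cv2.undistortPoints(np.array([[uv]],float),np.array(p["intrinsics"]),np.array(p["D"]))[0,0]
    return camR(p)@np.array([n[0],-n[1],-1.0])
def onz(p,uv,z):
    d=ray(p,uv);c=np.array(p["position"]);return c+d*(z-c[2])/d[2]
def depth(p,uv):
    r=p["range_z"];u,v=int(round(uv[0])),int(round(uv[1]))
    w=r[max(v-2,0):v+3,max(u-2,0):u+3];w=w[w>0]
    return np.array(p["position"])+ray(p,uv)*np.median(w) if w.size else None
def proj(p,X):
    c=camR(p).T@(np.array(X)-np.array(p["position"]))
    q=np.array([c[0],-c[1],-c[2]])
    return cv2.projectPoints(q[None],np.zeros(3),np.zeros(3),np.array(p["intrinsics"]),np.array(p["D"]))[0][0,0]
def save(p,n): cv2.imwrite("pics/"+n+".png",p["pixels"][:,:,::-1])
E
python3 - <<'E'
from h import *
np.set_printoptions(precision=4,suppress=True)
print(robot.state())
Z=dict(red_hub=.279,red_mark=.273,blue_mark=.273)
for n in("top","side"):
    p=robot.get_image(n);save(p,n+"0");print(n,p["position"],p["orientation"],p["intrinsics"])
    for q in("red_hub","red_mark","blue_mark","red_dial","blue_dial","press","loupe"):
        for d in robot.spot_in(p,q)[:2]:
            print(q,round(d["confidence"],2),d["position"],depth(p,d["position"]),onz(p,d["position"],Z[q]) if q in Z else "")
E
```

```text
{'t': 0.0, 'joints': array([-59.272 ,  29.1278, -13.6086,  86.0082,   7.2017,  65.8291,
        -8.8686]), 'dq': array([ 0.0032,  0.0641,  0.0138, -0.0385,  0.0297, -0.032 , -0.0514]), 'tau': array([ -0.0012, -62.0595,  -2.187 , -24.9655,   0.0127,   0.0116,
         0.    ]), 'tool_pos': array([0.2609, 0.5674, 0.2304]), 'orientation': array([179.9981,   0.1063,  65.3178]), 'ft_force': array([-0.6842, -0.2361, -0.4891]), 'ft_torque': array([0.0172, 0.0376, 0.0118]), 'finger_gap': 0.08517304561055891}
top [0.4269 0.039  1.4138] [  4.6898  -0.8525 -90.1323] [[390.4122   0.     274.5666]
 [  0.     390.4122 204.2331]
 [  0.       0.       1.    ]]
red_hub 0.79 [259.5, 178.7] [0.5958 0.0661 0.2744] [0.5951 0.0659 0.279 ]
red_mark 0.56 [257.7, 182.1] [0.5852 0.0712 0.2779] [0.5859 0.0714 0.273 ]
red_mark 0.33 [348.0, 195.1] [ 0.5485 -0.1977  0.2613] [ 0.5473 -0.1953  0.273 ]
blue_mark 0.61 [352.2, 195.7] [ 0.5451 -0.2068  0.2775] [ 0.5455 -0.2078  0.273 ]
red_dial 0.94 [256.3, 184.3] [0.5787 0.0753 0.278 ] 
blue_dial 0.92 [348.1, 194.9] [ 0.5491 -0.198   0.2613] 
press 0.74 [302.1, 194.7]
[... 227 characters left out ...]
 493.4348 205.3133]
 [  0.       0.       1.    ]]
red_hub 0.57 [310.4, 183.9] [0.5842 0.0621 0.2612] [0.5822 0.0445 0.279 ]
red_mark 0.84 [312.0, 182.6] [0.5883 0.0609 0.2671] [0.5876 0.0551 0.273 ]
red_mark 0.49 [283.2, 137.7] [0.5337 0.5584 0.014 ] [0.5209 0.2484 0.273 ]
blue_mark 0.59 [305.9, 271.7] [ 0.5466 -0.2249  0.2621] [ 0.5457 -0.2324  0.273 ]
blue_mark 0.36 [307.8, 185.3] [0.5772 0.0625 0.256 ] [0.5754 0.0457 0.273 ]
red_dial 0.72 [305.3, 184.4] [0.5703 0.0623 0.2601] 
blue_dial 0.62 [305.7, 269.4] [ 0.5459 -0.225   0.2717] 
press 0.93 [317.4, 262.6] [ 0.578  -0.1873  0.2429] 
loupe 0.56 [310.2, 229.9] [ 0.5696 -0.0892  0.2489] 
loupe 0.31 [353.8, 375.4] [ 0.6596 -0.3754  0.0057]
```

```bash
python3 - <<'E'
import cv2
a=cv2.imread("pics/top0.png");b=cv2.imread("pics/side0.png")
cv2.imwrite("pics/topc.png",cv2.resize(a[150:225,220:400],None,fx=4.4,fy=4.4,interpolation=cv2.INTER_CUBIC))
cv2.imwrite("pics/sidec.png",cv2.resize(b[150:310,230:390],None,fx=3.7,fy=3.7,interpolation=cv2.INTER_CUBIC))
E
```

```text
(no output)
```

View pics/top0.png

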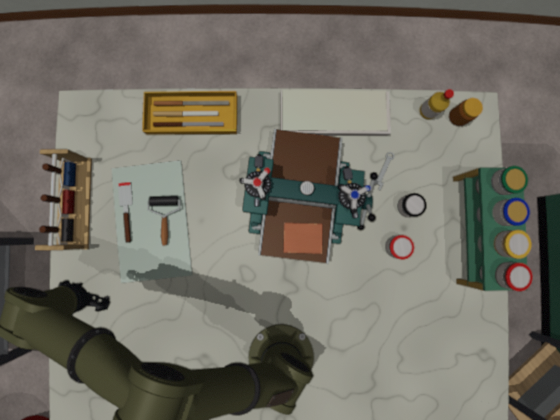

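View pics/topc.png

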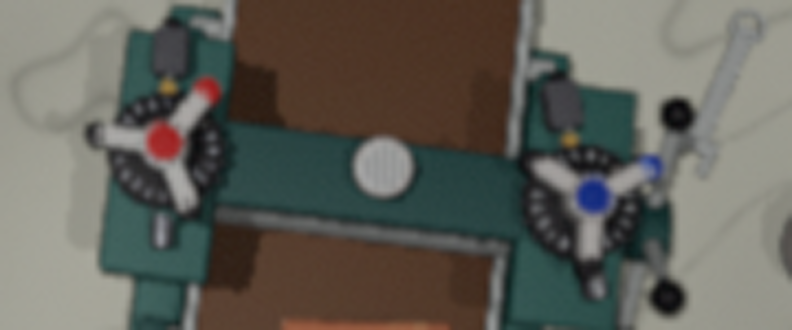

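View pics/sidec.png

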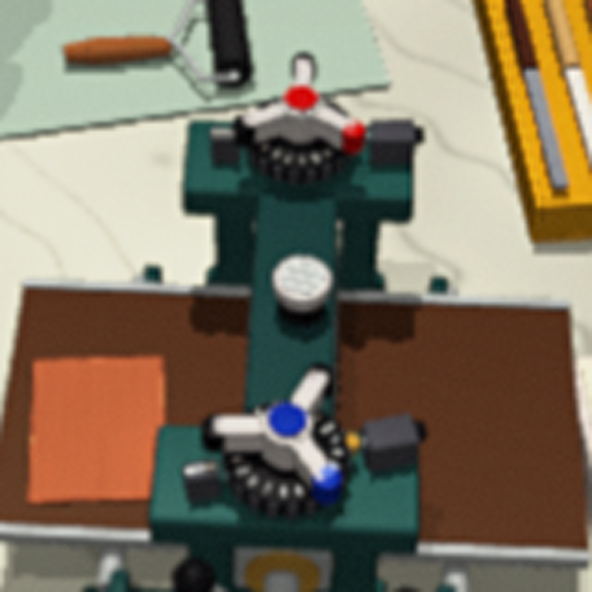

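View pics/side0.png

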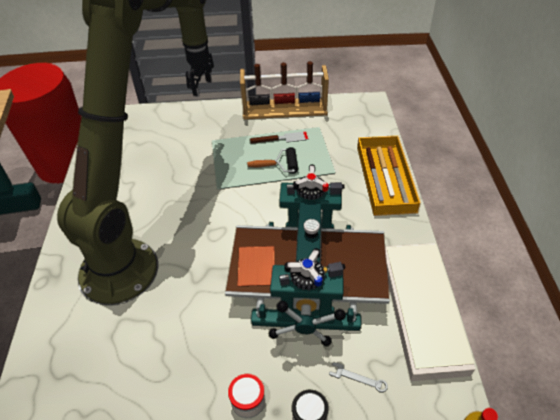

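The top picture shows the red cap at about (257,182), its red end at (267,170) and its black ends at (242,180) and (262,197). The blue dial is on the right. The network's red_hub in the top view is slightly off, so I'll refine with colour blobs.

```bash
cat > dial.py <<'E'
from h import *
def blobs(p,box):
    x0,y0,x1,y1=box
    hsv=cv2.cvtColor(p["pixels"],cv2.COLOR_RGB2HSV).astype(int)
    H,S,V=[hsv[...,i] for i in range(3)]
    m=(((H<8)|(H>172))&(S>130)&(V>90)).astype(np.uint8)
    k=np.zeros_like(m);k[y0:y1,x0:x1]=m[y0:y1,x0:x1]
    n,l,s,c=cv2.connectedComponentsWithStats(k)
    return sorted([(int(s[i,4]),c[i]) for i in range(1,n) if s[i,4]>4],key=lambda t:-t[0])
E
python3 - <<'E'
from dial import *
np.set_printoptions(precision=4,suppress=True)
for n,b in(("top",(235,160,285,205)),("side",(285,160,345,205))):
    p=robot.get_image(n)
    for a,c in blobs(p,b): print(n,a,c,depth(p,c),onz(p,c,.279),onz(p,c,.273))
    if n=="top":
        for uv in((242,180.2),(262.5,196.6)): print(onz(p,uv,.273))
E
```

```text
top 41 [256.8537 181.6829] [0.5864 0.0737 0.2783] [0.5863 0.0737 0.279 ] [0.5872 0.0739 0.273 ]
top 16 [267.4375 169.5625] [0.6235 0.0427 0.2716] [0.6222 0.0427 0.279 ] [0.6233 0.0427 0.273 ]
[0.5916 0.1176 0.273 ]
[0.543  0.0572 0.273 ]
side 46 [311.0217 175.9348] [0.5869 0.0763 0.2775] [0.5867 0.0747 0.279 ] [0.5874 0.0809 0.273 ]
side 34 [325.2647 186.3235] [0.6222 0.0421 0.2692] [0.6207 0.0325 0.279 ] [0.6217 0.0384 0.273 ]
```

Hub is at about (0.5865, 0.074) and the red arm at about -41°, so the black arms are near 79° and 199°. I'll push the 79° arm from behind with the shut fingers, turning the tool with it about the hub. First I raise, shut and turn the gripper.

Request:
arm_command(plan=[[0,0,-0.03,0,0,0,1],[0,0,-0.04,0,0,-6.8,1],[0,0,-0.04,0,0,-6.8,1],[-0.0188,0.019,0,0,0,0,1],[-0.0188,0.019,0,0,0,0,1],[-0.0188,0.019,0,0,0,0,1],[-0.0188,0.019,0,0,0,0,1],[-0.0188,0.019,0,0,0,0,1]])

```text
t: 1.9
tool_pos: [0.3366, 0.4566, 0.3414]
orientation: [180.0, -0.0, 78.9]
ft_force: [-0.0, -0.6, 0.1]
finger_gap: -0.0
```

Request:
arm_command(plan=[[-0.0282,0.0285,0,0,0,0,1],[-0.0282,0.0285,0,0,0,0,1],[-0.0282,0.0285,0,0,0,0,1],[-0.0282,0.0285,0,0,0,0,1],[-0.0282,0.0285,0,0,0,0,1],[-0.0282,0.0285,0,0,0,0,1],[-0.0282,0.0285,0,0,0,0,1],[-0.0282,0.0285,0,0,0,0,1],[-0.0282,0.0285,0,0,0,0,1],[-0.0282,0.0285,0,0,0,0,1]])

```text
t: 3.15
tool_pos: [0.5623, 0.1247, 0.3414]
orientation: [180.0, -0.0, 78.9]
ft_force: [0.8, 0.1, 0.1]
finger_gap: 0.0
```

```bash
python3 - <<'E'
from dial import *
s=robot.state();print(s["tool_pos"],s["orientation"],s["ft_force"],s["t"])
a=robot.get_image("top")["pixels"];p=robot.get_image("side");b=p["pixels"]
o=[cv2.resize(a[130:230,200:330],(520,400),interpolation=2),]
cv2.imwrite("pics/t1.png",o[0][:,:,::-1]);cv2.imwrite("pics/s1.png",cv2.resize(b[90:250,230:400],None,fx=3.6,fy=3.6,interpolation=2)[:,:,::-1])
E
```

```text
[0.56226349 0.12474645 0.3414191 ] [ 1.79984447e+02 -9.24242493e-03  7.89243863e+01] [0.81325919 0.11013052 0.12684698] 3.15
```

View pics/t1.png

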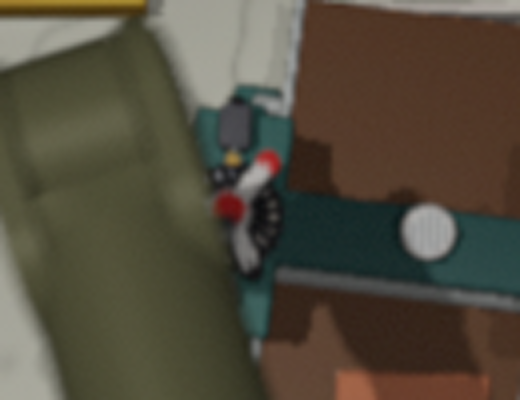

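View pics/s1.png

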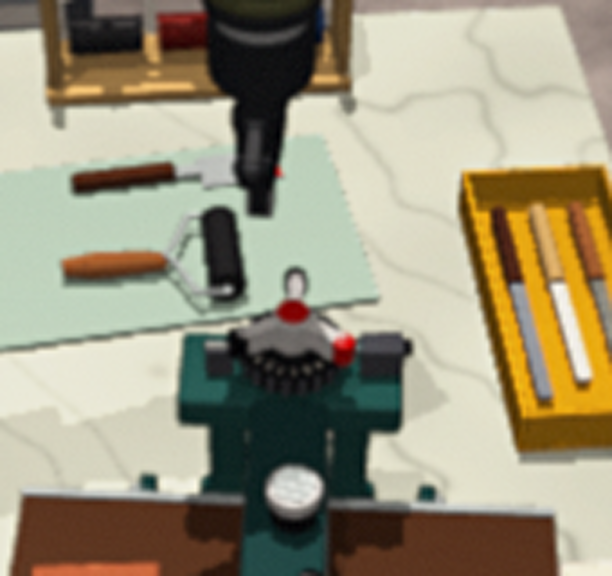

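The finger is slim. It hangs on the -x side of the far black arm end, with the hub and red end visible in both views. Descending to z 0.256.

Request:
arm_command(plan=[[0,0,0.03,0,0,0,1],[0,0,0.03,0,0,0,1],[0,0,0.015,0,0,0,1],[0,0,0.01,0,0,0,1],[0,0,0,0,0,0,1]])

```text
t: 3.88
tool_pos: [0.5616, 0.126, 0.2563]
orientation: [-180.0, 0.0, 78.9]
ft_force: [0.2, -0.1, -0.2]
finger_gap: 0.0001
```

```bash
cat > look.py <<'E'
from dial import *
import sys
np.set_printoptions(precision=4,suppress=True)
s=robot.state();print("t",s["t"],"pos",s["tool_pos"],"yaw",s["orientation"][2],"F",s["ft_force"])
y=np.radians(s["orientation"][2]);F=np.array(s["ft_force"]);print("F tool x,y:",F[0]*np.cos(y)+F[1]*np.sin(y),F[0]*np.sin(y)-F[1]*np.cos(y))
H=np.array([.5865,.0742])
ims=[]
for n,b in(("top",(235,155,285,210)),("side",(285,155,345,210))):
    p=robot.get_image(n)
    for a,c in blobs(p,b)[:3]:
        X=onz(p,c,.273);d=X[:2]-H;print(n,a,c,X,"r",np.hypot(*d),"ang",np.degrees(np.arctan2(d[1],d[0])))
    x=p["pixels"][130:230,200:330] if n=="top" else p["pixels"][130:230,250:380]
    ims.append(cv2.resize(x,(390,300),interpolation=2))
cv2.imwrite("pics/%s.png"%sys.argv[1],np.hstack(ims)[:,:,::-1])
E
python3 look.py d1
```

```text
t 3.875 pos [0.5616 0.126  0.2563] yaw 78.92814225802594 F [ 0.2095 -0.1359 -0.2436]
F tool x,y: -0.09310027476653326 0.231724743656638
top 30 [257.6    181.8667] [0.5866 0.0717 0.273 ] r 0.0025293666504301346 ang -87.38694360631543
top 16 [267.4375 169.5625] [0.6233 0.0427 0.273 ] r 0.04844052497428293 ang -40.59836595591067
side 44 [310.9318 176.0909] [0.5871 0.0803 0.273 ] r 0.006106856404825417 ang 83.92177544653806
side 37 [325.3784 186.5405] [0.6219 0.0375 0.273 ] r 0.05093761857586601 ang -46.032367170674874
```

View pics/d1.png

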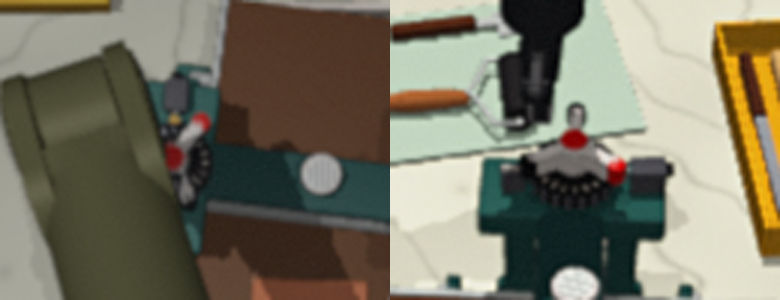

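Clear of everything. The finger tip sits just left of the black end in the side view, at (540,120) against (575,110). I'll creep towards the arm until contact.

Request:
arm_command(plan=[[0,0.003,0,0,0,0,1],[0,0.003,0,0,0,0,1],[0,0.003,0,0,0,0,1],[0,0.002,0,0,0,0,1]])

```text
t: 4.47
tool_pos: [0.5727, 0.1236, 0.2563]
orientation: [180.0, 0.0, 78.9]
ft_force: [0.5, -0.1, 0.1]
finger_gap: 0.0001
```

Request:
arm_command(plan=[[0,0.0015,0,0,0,0,1],[0,0.0015,0,0,0,0,1]])

```text
t: 4.72
tool_pos: [0.5746, 0.1234, 0.2562]
orientation: [-179.9, 0.0, 78.9]
ft_force: [-4.2, 0.9, 1.3]
finger_gap: -0.0002
```

Request:
arm_command(plan=[[0,0.0015,0,0,0,0,1],[0,0,0,0,0,0,1]])

```text
t: 4.97
tool_pos: [0.5767, 0.1233, 0.2562]
orientation: [-180.0, -0.0, 78.9]
ft_force: [-3.6, 2.0, 0.6]
finger_gap: 0.0002
```

Contact at about 4 N, with the offset from the arm axis as expected. Now the arc: 2° rows of [0.0006, 0.0016, +2°].

Request:
arm_command(plan=[[0.0006,0.0016,0,0,0,2,1],[0.0006,0.0016,0,0,0,2,1]])

```text
t: 5.22
tool_pos: [0.5807, 0.1236, 0.2563]
orientation: [180.0, -0.0, 74.8]
ft_force: [-0.6, 0.9, 0.1]
finger_gap: 0.0003
```

Request:
arm_command(plan=[[0.0006,0.0016,0,0,0,2,1]])

```text
t: 5.35
tool_pos: [0.5826, 0.123, 0.2564]
orientation: [179.9, 0.0, 72.7]
ft_force: [0.1, 0.3, 0.2]
finger_gap: -0.0001
```

Request:
arm_command(plan=[[0.0006,0.0016,0,0,0,2,1]])

```text
t: 5.48
tool_pos: [0.5843, 0.123, 0.2564]
orientation: [179.9, 0.0, 70.7]
ft_force: [0.2, -0.3, 0.1]
finger_gap: -0.0001
```

```bash
python3 look.py d2
```

```text
t 5.475 pos [0.5843 0.123  0.2564] yaw 70.73290030141031 F [ 0.1653 -0.2748  0.1326]
F tool x,y: -0.20482300915247298 0.24674323293300696
top 15 [270.6 173.8] [0.6106 0.0333 0.273 ] r 0.04744052274829086 ang -59.44070756093989
top 5 [258.8 179.8] [0.5928 0.0681 0.273 ] r 0.008704615074555963 ang -44.04810263133918
side 44 [311.1364 176.2727] [0.5876 0.0795 0.273 ] r 0.005443010512917183 ang 77.95829990625981
side 39 [321.5385 189.1538] [0.6106 0.0286 0.273 ] r 0.05154148017115813 ang -62.1797582339051
```

The first click was felt: the force dropped from 4 N to 0, and the red mark moved from -40.6° to -59.4°. On to the second.

Request:
arm_command(plan=[[0.0006,0.0016,0,0,0,2,1],[0.0006,0.0016,0,0,0,2,1],[0.0006,0.0016,0,0,0,2,1],[0.0006,0.0016,0,0,0,2,1],[0.0006,0.0016,0,0,0,2,1]])

```text
t: 6.2
tool_pos: [0.5919, 0.1234, 0.2562]
orientation: [-180.0, 0.0, 60.8]
ft_force: [-2.1, -0.2, 0.9]
finger_gap: -0.0002
```

Request:
arm_command(plan=[[0.0006,0.0016,0,0,0,2,1]])

```text
t: 6.32
tool_pos: [0.594, 0.123, 0.2563]
orientation: [180.0, -0.0, 58.8]
ft_force: [-0.3, 0.5, 0.2]
finger_gap: 0.0004
```

Request:
arm_command(plan=[[0.0006,0.0016,0,0,0,2,1]])

```text
t: 6.45
tool_pos: [0.596, 0.1226, 0.2563]
orientation: [180.0, -0.0, 56.8]
ft_force: [0.1, 0.4, -0.5]
finger_gap: -0.0
```

Request:
arm_command(plan=[[0.0006,0.0016,0,0,0,2,1]])

```text
t: 6.58
tool_pos: [0.5977, 0.1221, 0.2563]
orientation: [180.0, -0.0, 54.8]
ft_force: [-0.3, 0.3, -0.1]
finger_gap: -0.0002
```

```bash
python3 look.py d3
```

```text
t 6.575 pos [0.5977 0.1221 0.2563] yaw 54.766395528241375 F [-0.2715  0.2595 -0.1317]
F tool x,y: 0.055365644258701024 -0.3714950413343839
top 12 [272.5833 177.5833] [0.5993 0.0275 0.273 ] r 0.04841951419950411 ang -74.62272071664432
side 42 [311.1667 176.2857] [0.5877 0.0795 0.273 ] r 0.005404413572773563 ang 77.0280568997622
side 39 [316.9231 190.9744] [0.5976 0.0228 0.273 ] r 0.05254881889077085 ang -77.79296646098419
```

View pics/d3.png

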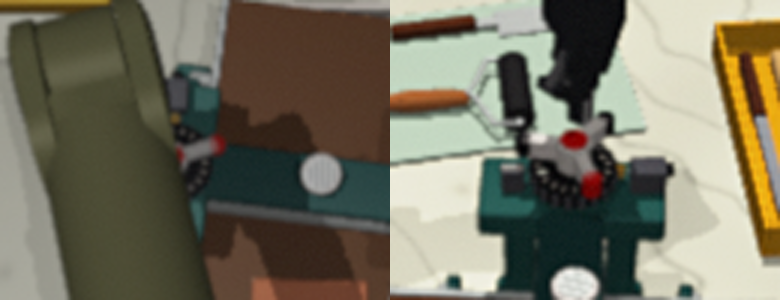

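Two clicks done: red is at about -76°, and the side view shows the finger just behind the black end. Third click.

Request:
arm_command(plan=[[0.0006,0.0016,0,0,0,2,1],[0.0006,0.0016,0,0,0,2,1],[0.0006,0.0016,0,0,0,2,1],[0.0006,0.0016,0,0,0,2,1],[0.0006,0.0016,0,0,0,2,1]])

```text
t: 7.3
tool_pos: [0.6046, 0.1202, 0.2562]
orientation: [-179.9, 0.0, 44.8]
ft_force: [-3.0, 0.7, 2.1]
finger_gap: 0.0001
```

Request:
arm_command(plan=[[0.0006,0.0016,0,0,0,2,1]])

```text
t: 7.42
tool_pos: [0.6067, 0.1191, 0.2563]
orientation: [-180.0, 0.0, 42.8]
ft_force: [-1.6, 1.0, -0.1]
finger_gap: -0.0
```

Request:
arm_command(plan=[[0.0006,0.0016,0,0,0,2,1]])

```text
t: 7.55
tool_pos: [0.6087, 0.1179, 0.2563]
orientation: [180.0, -0.0, 40.8]
ft_force: [-0.9, 0.5, 0.1]
finger_gap: -0.0
```

Request:
arm_command(plan=[[0.0006,0.0016,0,0,0,2,1]])

```text
t: 7.68
tool_pos: [0.6104, 0.1168, 0.2563]
orientation: [180.0, -0.0, 38.8]
ft_force: [-0.1, 0.7, -0.8]
finger_gap: -0.0001
```

```bash
python3 look.py d4
```

```text
t 7.675 pos [0.6104 0.1168 0.2563] yaw 38.75578653108777 F [-0.0602  0.6609 -0.7523]
F tool x,y: 0.36672866936020715 -0.5530819198268396
top 12 [272.9167 181.0833] [0.5889 0.0266 0.273 ] r 0.047711029038635375 ang -87.0887923655671
side 42 [310.8333 176.2857] [0.5868 0.0795 0.273 ] r 0.005344306150687895 ang 86.7163793770134
side 36 [313.6389 191.6944] [0.5887 0.0209 0.273 ] r 0.05338777152607915 ang -87.67730160517056
```

```bash
python3 look.py d5
```

```text
t 7.775 pos [0.6105 0.1167 0.2563] yaw 38.80229001068544 F [-0.1855  0.6605 -0.4475]
F tool x,y: 0.2693402416094945 -0.6309324014894014
top 11 [273.0909 182.0909] [0.5859 0.026  0.273 ] r 0.048160552547601904 ang -90.68076194777494
side 43 [310.9302 176.2558] [0.5871 0.0796 0.273 ] r 0.005462650929284777 ang 83.89542792890616
side 38 [311.5526 191.8158] [0.5831 0.0208 0.273 ] r 0.05347953023243956 ang -93.63370568670562
```

View pics/d5.png

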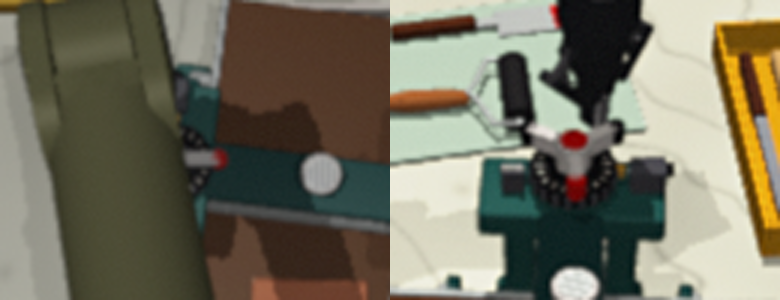

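It was still swinging in when I took the previous picture. I'll let it settle and look again.

Request:
arm_command(plan=[[0,0,0,0,0,0,1],[0,0,0,0,0,0,1]])

```text
t: 8.12
tool_pos: [0.6099, 0.1173, 0.2563]
orientation: [180.0, -0.0, 38.9]
ft_force: [0.5, 0.1, -0.6]
finger_gap: -0.0
```

```bash
python3 look.py d6
```

```text
t 8.125 pos [0.6099 0.1173 0.2563] yaw 38.92293431085588 F [ 0.5007  0.1205 -0.5759]
F tool x,y: 0.4652628587593075 0.2207992186581327
top 9 [273.4444 183.2222] [0.5826 0.025  0.273 ] r 0.04934912291560325 ang -94.57213979654917
side 42 [310.8333 176.2857] [0.5868 0.0795 0.273 ] r 0.005344306150687895 ang 86.7163793770134
side 39 [311.5641 191.9231] [0.5831 0.0204 0.273 ] r 0.05387397867720264 ang -93.61512682636277
```

Click 3 has settled at -94.6°. Now the fourth, with shorter steps near the jump.

Request:
arm_command(plan=[[0.0006,0.0016,0,0,0,2,1],[0.0006,0.0016,0,0,0,2,1],[0.0006,0.0016,0,0,0,2,1],[0.0006,0.0016,0,0,0,2,1],[0.0006,0.0016,0,0,0,2,1]])

```text
t: 8.85
tool_pos: [0.6164, 0.1133, 0.2562]
orientation: [-179.9, 0.0, 28.8]
ft_force: [-2.8, 1.9, 1.6]
finger_gap: -0.0
```

Request:
arm_command(plan=[[0.0006,0.0016,0,0,0,2,1],[0,0,0,0,0,0,1]])

```text
t: 9.1
tool_pos: [0.6183, 0.1113, 0.2563]
orientation: [180.0, 0.0, 26.9]
ft_force: [-1.8, 1.5, 0.6]
finger_gap: 0.0
```

```bash
python3 look.py d7
```

```text
t 9.1 pos [0.6183 0.1113 0.2563] yaw 26.87728206914401 F [-1.8129  1.5477  0.5627]
F tool x,y: -0.9174243785612619 -2.200108735962553
top 17 [272.5882 184.2941] [0.5794 0.0275 0.273 ] r 0.04720327086879456 ang -98.67052300714067
side 44 [310.3409 191.5455] [0.58   0.0221 0.273 ] r 0.052543640297851336 ang -97.10110534425877
side 42 [310.8333 176.2857] [0.5868 0.0795 0.273 ] r 0.005344306150687895 ang 86.7163793770134
```

Request:
arm_command(plan=[[0.0006,0.0016,0,0,0,2,1],[0,0,0,0,0,0,1]])

```text
t: 9.45
tool_pos: [0.6198, 0.1097, 0.2563]
orientation: [180.0, -0.0, 24.8]
ft_force: [-0.4, -0.5, 0.3]
finger_gap: 0.0
```

Request:
arm_command(plan=[[0.0006,0.0016,0,0,0,2,1],[0,0,0,0,0,0,1]])

```text
t: 9.7
tool_pos: [0.6211, 0.1085, 0.2563]
orientation: [180.0, -0.0, 22.8]
ft_force: [-0.4, 0.5, -0.8]
finger_gap: 0.0002
```

```bash
python3 look.py d8
```

```text
t 9.7 pos [0.6211 0.1085 0.2563] yaw 22.84089941607174 F [-0.3866  0.4881 -0.7588]
F tool x,y: -0.1668385306693545 -0.5999321573720435
top 14 [272.7143 186.1429] [0.5739 0.0272 0.273 ] r 0.04868404728652577 ang -105.0020350172605
side 41 [310.9268 176.3171] [0.587  0.0794 0.273 ] r 0.005223216758949051 ang 83.96818785922939
side 37 [307.027  191.5135] [0.5713 0.0228 0.273 ] r 0.05357572056908157 ang -106.52794821595246
```

The force has dropped to zero and the dial is swinging in. I'll dwell and check before withdrawing.

Request:
arm_command(plan=[[0,0,0,0,0,0,1],[0,0,0,0,0,0,1],[0,0,0,0,0,0,1],[0,0,0,0,0,0,1]])

```text
t: 10.3
tool_pos: [0.6207, 0.109, 0.2563]
orientation: [180.0, 0.0, 22.9]
ft_force: [0.8, -0.4, -0.8]
finger_gap: 0.0001
```

```bash
python3 look.py d9
```

```text
t 10.3 pos [0.6207 0.109  0.2563] yaw 22.91937923263358 F [ 0.8006 -0.4041 -0.8175]
F tool x,y: 0.5799728313438424 0.6840058092956243
top 17 [271.5882 188.0588] [0.5682 0.0305 0.273 ] r 0.047370052417325295 ang -112.70021086252207
side 41 [310.9268 176.3171] [0.587  0.0794 0.273 ] r 0.005223216758949051 ang 83.96818785922939
side 41 [306.2439 191.0488] [0.5693 0.0247 0.273 ] r 0.05239024122733459 ang -109.1185333175436
```

View pics/d9.png

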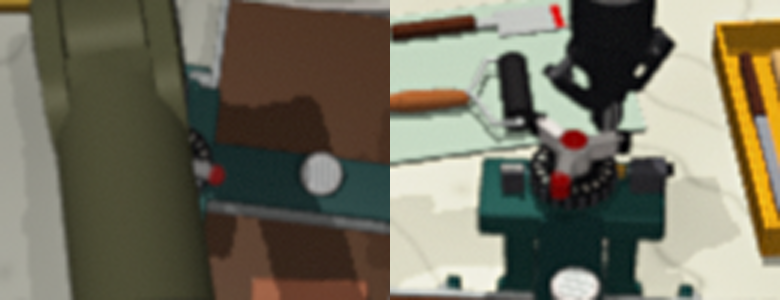

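Red is at -112.7°, exactly 72° from the start. Backing off 8 mm, then up and away towards +y.

Request:
arm_command(plan=[[0,-0.004,0,0,0,0,1],[0,-0.004,0,0,0,0,1],[0,0,-0.02,0,0,0,1],[0,0,-0.03,0,0,0,1],[0,0,-0.03,0,0,0,1],[0,0,-0.03,0,0,0,1],[0,-0.03,0,0,0,0,1],[0,-0.04,0,0,0,0,1],[0,-0.04,0,0,0,0,1],[0,-0.04,0,0,0,0,1]])

```text
t: 11.65
tool_pos: [0.5584, 0.256, 0.3664]
orientation: [-180.0, -0.0, 22.9]
ft_force: [0.1, 0.5, 0.2]
finger_gap: -0.0003
```

Request:
arm_command(plan=[[0,-0.03,0,0,0,0,1],[0,-0.03,0,0,0,0,1],[-0.02,-0.02,0,0,0,0,1],[-0.02,-0.02,0,0,0,0,1],[0,0,0,0,0,0,1],[0,0,0,0,0,0,1]])

```text
t: 12.4
tool_pos: [0.4838, 0.3308, 0.3664]
orientation: [180.0, -0.0, 22.9]
ft_force: [0.7, 0.3, -1.0]
finger_gap: 0.0001
```

```bash
python3 look.py e1; python3 - <<'E'
from h import *
for n in("top","side"):
    p=robot.get_image(n)
    a=cv2.imread("pics/%s0.png"%n);b=p["pixels"][:,:,::-1]
    c=slice(220,400) if n=="top" else slice(220,400); r=slice(120,320) if n=="side" else slice(120,275)
    cv2.imwrite("pics/cmp_%s.png"%n,cv2.resize(np.hstack([a[r,c],b[r,c]]),None,fx=2.2,fy=2.2,interpolation=2))
E
```

```text
t 12.4 pos [0.4838 0.3308 0.3664] yaw 22.906406720788407 F [ 0.6893  0.2617 -1.0479]
F tool x,y: 0.7368267873173531 0.027195554144059414
top 41 [256.878 181.878] [0.5866 0.0738 0.273 ] r 0.00040924616711715946 ang -78.3100562490742
top 22 [272.0455 188.1364] [0.568  0.0292 0.273 ] r 0.048700711030421166 ang -112.33971209384698
side 45 [310.8    175.8667] [0.5869 0.0812 0.273 ] r 0.006982296064988104 ang 86.95252700542947
side 40 [306.1  190.45] [0.5692 0.0269 0.273 ] r 0.050351778143304014 ang -110.14853546578402
```

View pics/cmp_top.png

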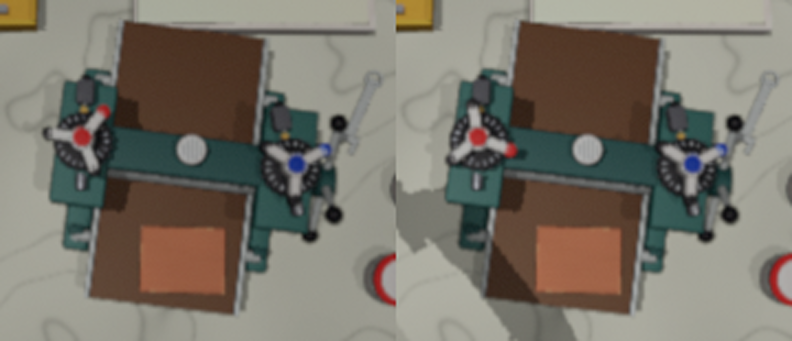

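View pics/cmp_side.png

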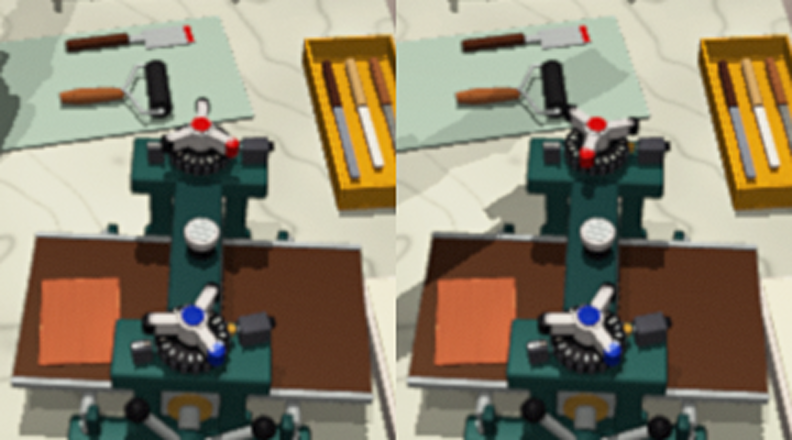

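The before and after pictures show the red dial turned to -112.3°, 71.7° from the start. The blue dial and loose things are unchanged, and the finger is clear.

```bash
python3 -c "
from cell import robot
print(robot.job_done(), robot.state()['t'])"
```

```text
the job is handed in; nothing more can be done
the job is handed in; nothing more can be done
```

I tightened the red dial by four clicks, took the finger away and handed the job in after about 12.5 s.

I pushed one of its black-ended arms clockwise along an arc around the hub, with the gripper shut. Each click showed as a few newtons (at most about 4.3 N) that then dropped to near zero. I let the third and fourth clicks settle before going on.

- **Dial angle:** in the top camera the red mark went from -40.6° to -112.3° with the finger clear, a turn of 71.7° against the 72° wanted.
- **Side camera:** it gave about 64° (-46.0° to -110.1°). It disagrees because its view of the hub sits about 6 mm off the axis I used, but the dial in its picture matches the fourth click.
- **Surroundings:** in before and after pictures the blue dial, loupe, copper plate, brayer, ink knife and spanner looked unchanged. The red tin was only partly in that comparison and the black tin barely, but the arm never went near them.

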